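# Centre the tasting pot on its riser

## Task

One of the two little lidded pots has slid off centre and hangs partly over the edge of its small round riser. Nudge it back to the middle of the riser with light taps or pushes of the fingertips or the outside of the fingers, so that it stands upright and centred to within about 5 mm. Do not pinch it, lift it, push it hard or tip it over, leave the other pot and everything else on the counter where it stands, and finish clear of it.

Things in the scene. Friction and masses are not known exactly. Their poses are not given: they have to be found in the camera images.
- pot: Off-centre pot: round white stoneware, 62 mm tall, 0.1 to 0.19 kg, loose. Foot 31 mm across; belly 54 mm across at 14 to 20 mm up, where an upright finger beside it touches; cork lid 38 mm at 42 to 48 mm up, knob 15 mm above. Origin: centre of underside, z up. Starts 19 to 28 mm off the riser's centre, any direction. Slides at about 1 N if pushed slowly; rocks or topples if struck or pushed high.
- riser_top (a point): Centre of the flat top face of the riser that carries the pot to be centred: an upright wooden cylinder 76 mm in diameter and 60 mm tall, fixed to the counter. This point lies 60 mm above the counter; the pot's origin should come to lie over it. Its z axis points up; its yaw means nothing to the job.
- pot2: The other pot, identical, already centred on its own riser. Leave it alone. Origin at the centre of its underside.
- riser2_top (a point): Centre of the top face of the other, identical riser, at least 200 mm from the first in y (left or right of it varies).
- honey: Bystander: a loose amber glass jar with a steel cap, 60 mm in diameter, 85 mm tall, on the counter. Origin at the centre of its underside.
- scoop: Bystander: a loose wooden spoon 170 mm long, lying flat on the counter, origin at the underside near its middle.
- tin: Bystander: a loose plain metal tin, 66 mm in diameter, 70 mm tall, on the counter. Origin at the centre of its underside.
Things that resemble listed ones, but are neither listed nor needed, are in the scene too. Leave any blue look-alike of the pot alone.

How it is judged (in metres and radians):
At the end, for the whole second after the job is handed in: The pot stands upright (within 0.06 rad), at rest and on the riser's top face, its axis within 6 mm of the riser's centre; the other pot is still on its own riser (horizontal distance between pot and riser_top below 0.006 m and z of pot in the frame of riser_top between -0.003 and 0.003 m and angle between pot's own z axis and vertical below 0.06 rad and linear speed of pot below 0.01 m/s and horizontal distance between pot2 and riser2_top below 0.008 m); the robot touches nothing.
It fails at once if the pot is tipped by more than 0.35 rad (20 degrees) (angle between pot's own z axis and vertical above 0.35 rad).
It fails at once if the pot is lifted (underside more than 9 mm above the riser's top) or knocked off the riser (z of pot in the frame of riser_top above 0.009 m or z of pot in the frame of riser_top below -0.015 m).
It fails at once if the pot is pushed, pinched or struck with more than 20 N by the fingers (contact force between the fingers and pot above 20 N).
It fails at once if the other pot is moved by more than 8 mm (distance of pot2 from where it was at the start of the episode above 0.008 m).
It fails at once if the honey jar, the spoon or the tin is moved by more than 20 mm (distance of any of honey, scoop, tin from where it was at the start of the episode above 0.02 m).
It also fails if it takes over 58 s, if anything falls off the work surface, if the arm or the gripper's body presses on something with over 40 N, if the wrist force passes 120 N, or if a joint passes its speed limit or range.

## Robot

A 6-joint arm with a two-finger parallel gripper is mounted at the origin on the work surface. World frame = base frame: x ahead of the robot, y to its left, z up, the work surface at z = 0. Lengths are in m, angles in degrees, forces in N, time in s.
With the tool pointing down it reaches from about 0.35 to 0.875 m from the base axis. Payload 4.2 kg.
Tool frame: the origin (TCP) lies on the centre line of the jaws, within the pads' length; the fingertips stand 11 mm ahead of it and the grasp point (between the pads) lies 8 mm behind it; z points along the fingers, y is the line along which they close (so a half turn about z gives the same grasp; the last joint's range is limited). The gripper opens to 87 mm and grips with 3 to 60 N. Pads are 19 mm wide; open, the fingers measure 117 mm over their backs; the gripper's body (75 mm by 190 mm) begins 51 mm behind the grasp point.
Start: joints at [78.071, 22.042, 0.453, 0, -68.411, -14.817], TCP at [0.281, 0.558, 0.234] pointing down, gripper open.
Joint ranges: [-179.83, 179.83], [-69.29, 118.12], [-61.27, 80.66], [-181.25, 117.63], [-171.15, -9.14], [-177.46, 177.46]. Speed limits (degrees/s): [159.86, 159.86, 180, 180, 180, 180].

## Interface

Orientations are given as a 3x3 rotation matrix whose columns are the frame's x, y, z axes.
In Python, from station import r gives the robot as it stands.
- The arm moves only by the tool servo_tool, never from a script. Its argument "commands" is a list that holds one entry, the list of rows, each a list of 7 numbers: the closure, from 0 (fully open) to 1 (shut), then the shift along the tool's x, y, z in mm, then the turn, a rotation vector about the tool's x, y, z in rad. In form: [[[claw, x, y, z, ax, ay, az], ...]]. A call has exactly 5 rows; each row is the pose to reach, as a shift and turn from the pose commanded when the call began, along the tool's axes at that moment; what a row does not reach only later rows make up. A row lasts 1/10 s, in which the tool goes at most 50 mm and 8.59 degrees, less where a joint would pass 70% of its speed; a pose out of reach is approached as far as the arm can. A call with a gripper value outside its range is refused whole. The fingers move at their own pace and stop on an object; the grip force is fixed at half the most. Time passes only in rows, so rows that repeat a pose let the fingers close, or fill a call up. It gives the time, the measured TCP pose, the force, the opening and the grip force at its end, in the units of the state.
- r.sense(): the state, without advancing time (a new reading comes with each control period).
- r.capture(name): name is "scene" or "top" or "wrist"; returns a dict with "pixels" (420x560x3 uint8, red, green, blue), "camera_matrix" (3x3 intrinsics, pixels), "R" (3x3) and "t" (3): a world point X has camera coordinates R X + t. Camera axes: x right, y down, z forward; pixel columns grow to the right and rows downward; lengths in m; the calibration is good to about 2 mm. A picture is of the moment at which its call begins. There is no depth.
- r.finish_job(): hands the job in; it is judged then, once.
The state is a dict: "time_s": time; "joints": joint angles; "joint_velocities": joint speeds; "effort": joint torques, N m; "tcp_pos": TCP position; "ee_rot": TCP orientation; "wrist_force": force on the tool from outside, world axes, zero at the start; "moment": the same for the moment, N m; "gripper_width": opening from 0.0 (shut) to 1.0 (fully open); "gripper_force": force on a finger pad.
Only numpy, scipy, OpenCV 4.12 (cv2) and the standard library are available. Lean on these libraries where they do the work, as an engineer would, in place of code of your own. Each camera call takes 0.05 s, during which the arm holds its last target. There are 200 camera calls.

## Working session

There is one attempt and no reset: what is moved stays moved. The work goes in short steps, Python scripts to look and compute and a tool call to move; the robot and the scene stay as the last step left them, time stands still between calls to the robot, and variables do not carry over. Pictures are saved under pics/ and viewed, at most 10 in all, crops included, and the job is handed in when it is done.

Besides the shell and the picture viewer there is one more tool, called after "Request:" as name(argument=value, ...) on one line, values as JSON. servo_tool: Moves the arm, as the interface text tells. Its arguments: {"type":"object","properties":{"commands":{"type":"array","items":{"type":"array","items":{"type":"array","items":{"type":"number"}}}}},"required":["commands"]}

```bash
mkdir -p pics; python3 - <<'E'
from station import r
import cv2,pickle
d={}
for n in("scene","top"):
    c=r.capture(n);d[n]=c;cv2.imwrite(f"pics/{n}0.png",c["pixels"][:,:,::-1]);print(n,c["camera_matrix"],c["R"],c["t"])
pickle.dump(d,open("c0.pkl","wb"))
s=r.sense();print(s["time_s"],s["ee_rot"],s["tcp_pos"])
E
```

```text
scene [[536.20311441   0.         275.60781028]
 [  0.         536.20311441 211.86932565]
 [  0.           0.           1.        ]] [[-0.50113366  0.8652024   0.01702514]
 [ 0.70098061  0.417394   -0.57828058]
 [-0.50743594 -0.27786157 -0.81566029]] [ 0.32558015 -0.407605    1.53456093]
top [[401.80012791   0.         277.56336467]
 [  0.         401.80012791 211.36682715]
 [  0.           0.           1.        ]] [[-0.00293294 -0.99982636 -0.01840248]
 [-0.98557833  0.00600379 -0.16911332]
 [ 0.16919444  0.01764109 -0.9854248 ]] [0.00903476 0.62789842 0.74205967]
0.1 [[ 8.92954217e-01 -4.50146814e-01 -7.82460565e-04]
 [-4.50147481e-01 -8.92952436e-01 -1.78657402e-03]
 [ 1.05520537e-04  1.94755146e-03 -9.99998098e-01]] [0.28102353 0.55769709 0.23257657]
```

View pics/scene0.png

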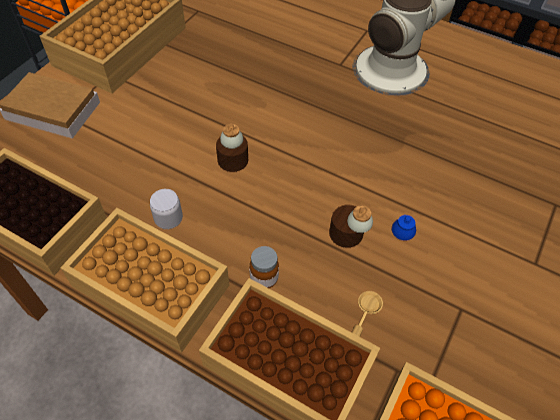

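View pics/top0.png

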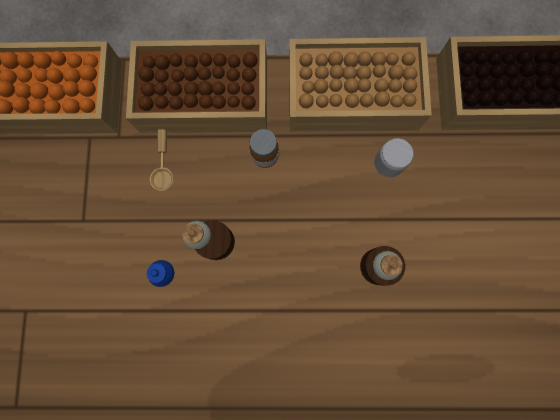

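The scene picture shows the off-centre pot at about (360,220) on its riser at (347,226), and the centred pot2 at (232,145). The top picture shows them at (197,235) on (214,240) and at (388,265).

Three things look like the pot:
- **White pot at top (197,235):** it overhangs its riser, so it fits the description.
- **White pot at top (388,265):** it is centred, so this is pot2.
- **Blue pot at top (160,273):** it stands on the counter and is the decoy.

I'll confirm in one enlarged crop.

```bash
python3 - <<'E'
import cv2,pickle,numpy as np
d=pickle.load(open("c0.pkl","rb"))
a=d["top"]["pixels"][205:275,165:245];b=d["scene"]["pixels"][190:260,315:395]
im=np.hstack([cv2.resize(x,None,fx=5,fy=5,interpolation=cv2.INTER_CUBIC) for x in(a,b)])
cv2.imwrite("pics/crop0.png",im[:,:,::-1])
for n,pts in(("top",[(197,232),(190,240),(215,245),(205,243),(196,246),(225,240),(240,225)]),("scene",[(360,213),(360,226),(357,230),(340,230),(340,212)])):
  print(n,[(p,d[n]["pixels"][p[1],p[0]].tolist()) for p in pts])
E
```

```text
top [((197, 232), [116, 87, 60]), ((190, 240), [120, 91, 63]), ((215, 245), [58, 37, 24]), ((205, 243), [81, 83, 77]), ((196, 246), [95, 96, 89]), ((225, 240), [56, 36, 22]), ((240, 225), [119, 89, 60])]
scene [((360, 213), [165, 112, 60]), ((360, 226), [176, 178, 159]), ((357, 230), [150, 151, 135]), ((340, 230), [52, 28, 14]), ((340, 212), [59, 33, 16])]
```

View pics/crop0.png

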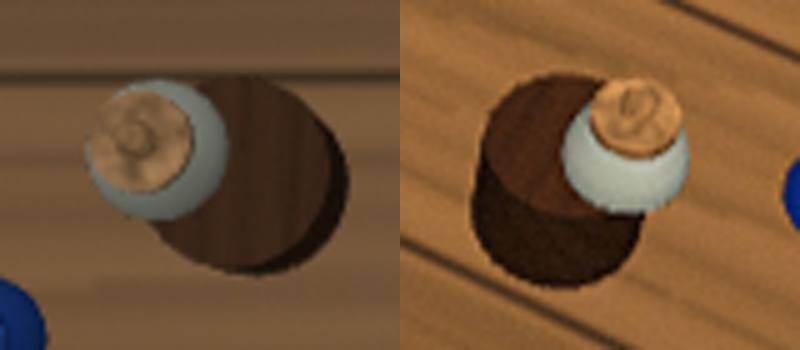

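```bash
cat > vis.py <<'E'
import cv2,numpy as np
from scipy.optimize import least_squares
def cast(c,uv,z):
    K,R,t=c["camera_matrix"],np.array(c["R"]),np.array(c["t"])
    uv=np.asarray(uv,float).reshape(-1,2)
    d=np.c_[uv,np.ones(len(uv))]@np.linalg.inv(K).T@R
    o=-R.T@t
    return (o+d*((z-o[2])/d[:,2])[:,None])[:,:2]
def proj(c,P):
    p=c["camera_matrix"]@(np.array(c["R"])@np.array(P)+np.array(c["t"]));return p[:2]/p[2]
def fit(P,R):
    f=least_squares(lambda x:(np.hypot(*(P-x).T)-R)*1e3,P.mean(0),loss="soft_l1",f_scale=0.7)
    e=np.abs(np.hypot(*(P-f.x).T)-R)*1e3
    return f.x,np.median(e),len(P)
def masks(c):
    p=c["pixels"].astype(int);mx=p.max(2);mn=p.min(2)
    sat=(mx-mn)/np.maximum(mx,1)
    return (sat<.2)&(mx>55), p
def blob(m,uv,rad):
    w=np.zeros(m.shape,np.uint8);cv2.circle(w,tuple(int(round(v)) for v in uv),rad,1,-1)
    n,l,s,_=cv2.connectedComponentsWithStats((m*w).astype(np.uint8),connectivity=4)
    k=1+np.argmax(s[1:,4]);return (l==k).astype(np.uint8)
def hull(b):
    cs,_=cv2.findContours(b,cv2.RETR_EXTERNAL,cv2.CHAIN_APPROX_NONE)
    return cv2.convexHull(max(cs,key=len))[:,0].astype(float)
def edge(b):
    cs,_=cv2.findContours(b,cv2.RETR_EXTERNAL,cv2.CHAIN_APPROX_NONE)
    return max(cs,key=len)[:,0].astype(float)
def pot(c,uv,rad=20):
    w,_=masks(c);b=blob(w,uv,rad)
    return fit(cast(c,hull(b),.077),.0268)
def riser(c,uv,lo,hi,rad=26):
    _,p=masks(c);b=blob((p[:,:,0]>lo)&(p[:,:,0]<hi)&(p[:,:,0]-p[:,:,2]>15),uv,rad)
    w,_=masks(c);w=cv2.dilate(w.astype(np.uint8),np.ones((5,5)))
    E=edge(b);E=E[w[E[:,1].astype(int),E[:,0].astype(int)]==0]
    return fit(cast(c,E,.06),.0377)
E
python3 - <<'E'
import pickle
from vis import *
d=pickle.load(open("c0.pkl","rb"))
t,s=d["top"],d["scene"]
print("rows",t["pixels"][240,205:245,0],s["pixels"][215:255,340,0])
for n,c,a,b,g,h in(("top",t,(196,235),(214,240),(388,265),(383,266)),("scene",s,(358,224),(347,222),(232,142),(232,150))):
    for nm,f in(("pot",lambda:pot(c,a)),("pot2",lambda:pot(c,g)),("ris",lambda:riser(c,b,44,75)),("ris2",lambda:riser(c,h,44,75))):
        try: print(n,nm,f())
        except Exception as e: print(n,nm,e)
E
```

```text
rows [ 94  92  84  77  63  61  59  58  57  56  58  59  59  60  60  57  57  55
  50  53  56  57  56  55  54  52  25  24  24  46 111 113 113 114 114 113
 113 113 113 114] [ 64  66  67  73  74  72  69  72  72  74  71  64  67  66  63  52  36  41
  42  44  46  44  44  39  37  44  40  40  43  41  31 111 158 145  97  74
  98 137 152 143]
top pot (array([0.58013353, 0.16133715]), np.float64(0.46331509104040325), 19)
top pot2 (array([ 0.52092227, -0.19883476]), np.float64(0.2449015432085394), 17)
top ris (array([0.57464411, 0.13605571]), np.float64(1.0599250573471024), 104)
top ris2 (array([ 0.5214247 , -0.19887183]), np.float64(1.2117791363606412), 109)
scene pot (array([0.57638588, 0.16115951]), np.float64(0.3977354999041369), 14)
scene pot2 (array([ 0.51781581, -0.19889224]), np.float64(1.1666845227331704), 15)
scene ris (array([0.57327891, 0.13866809]), np.float64(1.9988637838546792), 74)
scene ris2 (array([ 0.51878336, -0.1993693 ]), np.float64(1.1018817167471537), 51)
```

```bash
cat > mv.py <<'E'
import numpy as np,sys
from scipy.spatial.transform import Rotation as Ro
from station import r
def to(p,u=None):
    s=r.sense();R=np.array(s["ee_rot"]);d=R.T@(np.array(p)-s["tcp_pos"])*1e3
    out=[np.round(d,1)]
    if u is not None:
        y=np.array([*u,0])/np.hypot(*u);z=np.array([0,0,-1]);T=np.c_[np.cross(y,z),y,z]
        out.append(np.round(Ro.from_matrix(R.T@T).as_rotvec(),3))
    print(np.round(s["time_s"],2),np.round(s["tcp_pos"],4),np.round(s["wrist_force"],2),*out)
E
python3 - <<'E'
import pickle
from vis import *
from mv import to
d=pickle.load(open("c0.pkl","rb"));t=d["top"]
print("blue",cast(t,[(160,273)],.03),"honey",cast(t,[(264,140)],.085),"scoop",cast(t,[(161,180),(161,130)],0))
for lo,hi in((48,75),(48,80),(40,68)): print(riser(t,(214,240),lo,hi))
u=np.array([-.0055,-.0253]);u/=np.hypot(*u)
p=np.array([.5801,.1613])-u*.067;print(u,p)
to([*p,.234],u)
E
```

```text
blue [[0.50846766 0.24192441]] honey [[0.76475148 0.03184174]] scoop [[0.70727651 0.25831666]
 [0.8206466  0.26357662]]
(array([0.57489332, 0.13632584]), np.float64(1.1499953241081544), 102)
(array([0.57506316, 0.13635995]), np.float64(1.0250805576622475), 101)
(array([0.57452531, 0.13593757]), np.float64(1.253536837866099), 104)
[-0.21242964 -0.97717636] [0.59433279 0.22677082]
0.1 [0.281  0.5577 0.2326] [-1.04 -0.02  0.6 ] [428.7 154.5  -1.1] [ 0.002  0.    -0.253]
```

Request:
servo_tool(commands=[[[1,40,15,0,0,0,-0.05],[1,80,30,0,0,0,-0.1],[1,125,45,0,0,0,-0.15],[1,170,60,0,0,0,-0.2],[1,210,75,0,0,0,-0.25]]])

```text
time_s: 0.6
tcp_pos: [0.436, 0.3949, 0.2331]
ee_rot: [[0.977, -0.213, -0.001], [-0.213, -0.977, -0.001], [-0.0, 0.001, -1.0]]
wrist_force: [-0.4, 1.2, -0.0]
gripper_width: 0.631
gripper_force: 0.0
```

```bash
python3 -c "
from mv import to
to([.5945,.227,.234],[-.0055,-.0253])"
```

```text
0.6 [0.436  0.3949 0.2331] [-0.45  1.18 -0.05] [190.7 130.2  -0.8] [ 0.001  0.    -0.001]
```

Request:
servo_tool(commands=[[[1,45,30,0,0,0,0],[1,90,60,0,0,0,0],[1,130,90,0,0,0,0],[1,165,115,0,0,0,0],[1,190,130,0,0,0,0]]])

```text
time_s: 1.1
tcp_pos: [0.594, 0.2258, 0.2329]
ee_rot: [[0.976, -0.218, -0.001], [-0.218, -0.976, -0.001], [-0.001, 0.001, -1.0]]
wrist_force: [-0.4, 0.6, 0.0]
gripper_width: 0.175
gripper_force: 0.0
```

```bash
python3 - <<'E'
from mv import to
from station import r
import cv2,pickle
d={n:r.capture(n) for n in("wrist","top")}
pickle.dump(d,open("c1.pkl","wb"))
cv2.imwrite("pics/w1.png",d["wrist"]["pixels"][:,:,::-1])
to([.5945,.227,.079],[-.0055,-.0253])
E
```

```text
1.2 [0.5946 0.2256 0.2324] [ 0.22 -0.13 -0.64] [ -0.3  -1.6 153.4] [ 0.001  0.001 -0.008]
```

View pics/w1.png

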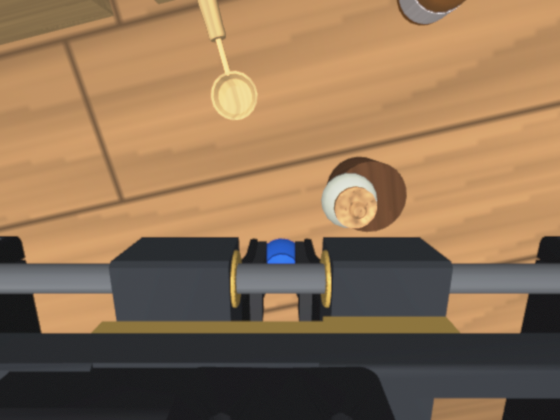

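The wrist picture shows the pot at (350,200) on the riser at (372,195), to the right of the fingers along +tool y. The spoon is at (235,95) and the blue decoy is behind the fingers at (282,250). Next I measure with the wrist camera and descend.

```bash
python3 - <<'E'
import pickle
from vis import *
d=pickle.load(open("c1.pkl","rb"));w=d["wrist"];p=w["pixels"]
print(p[195,375:415,0],p[210,370:415,0])
print("pot",pot(w,(345,200),32))
for lo,hi in((40,110),(55,110),(40,90)): print(riser(w,(375,190),lo,hi,50))
print("pt lid",cast(w,[(355,206)],.108), cast(w,[(349,200)],.077))
E
```

```text
[180 148 121 115 116 116 116 116 117 118 117 115 113 111 111 110 108 106
 104 104 107 110 112 114 113 112 111 110 108 107 116 151 196 208 209 209
 208 208 208 207] [242 243 242 239 233 221 186 134 114 113 114 115 115 116 117 119 118 117
 115 114 113 112 110 106 104 104 106 109 112 114 114 126 158 189 199 200
 201 200 200 200 200 200 200 200 200]
pot (array([0.57983089, 0.1589224 ]), np.float64(0.3409909881216186), 25)
(array([0.57669744, 0.15344308]), np.float64(4.243397648108209), 107)
(array([0.57669744, 0.15344308]), np.float64(4.243397648108209), 107)
(array([0.57745715, 0.14484203]), np.float64(1.185730742292078), 68)
pt lid [[0.58098629 0.15929436]] [[0.57941214 0.15834093]]
```

Request:
servo_tool(commands=[[[1,0,-2,35,0,0,0],[1,0,-2,75,0,0,0],[1,0,-2,110,0,0,0],[1,0,-2,140,0,0,0],[1,0,-2,154,0,0,0]]])

```text
time_s: 1.7
tcp_pos: [0.5906, 0.2303, 0.076]
ee_rot: [[0.977, -0.215, -0.006], [-0.215, -0.977, -0.003], [-0.005, 0.004, -1.0]]
wrist_force: [-0.4, -0.8, 0.6]
gripper_width: 0.004
gripper_force: 0.0
```

```bash
python3 - <<'E'
import pickle
from vis import *
from mv import to
d=pickle.load(open("c1.pkl","rb"));w=d["wrist"]
for lo,hi in((95,150),(90,140),(98,130)): print(riser(w,(375,190),lo,hi,50))
to([.5945,.227,.079],[-.0055,-.0253])
E
```

```text
(array([0.57421494, 0.13465205]), np.float64(0.7699581658982164), 176)
(array([0.57437642, 0.1349231 ]), np.float64(0.8561501010756825), 170)
(array([0.57447894, 0.13524745]), np.float64(0.9685692929873522), 167)
1.7 [0.5906 0.2303 0.076 ] [-0.37 -0.81  0.55] [ 4.5  2.4 -3. ] [ 0.004  0.005 -0.003]
```

Request:
servo_tool(commands=[[[1,1,4,-3,0,0,0],[1,2,8,-3,0,0,0],[1,3,12,-3,0,0,0],[1,4,16,-3,0,0,0],[1,4,18,-3,0,0,0]]])

```text
time_s: 2.2
tcp_pos: [0.5935, 0.212, 0.0838]
ee_rot: [[0.976, -0.216, 0.002], [-0.216, -0.976, 0.001], [0.001, -0.001, -1.0]]
wrist_force: [-0.5, -0.4, -0.4]
gripper_width: 0.004
gripper_force: 0.0
```

```bash
cat > look.py <<'E'
import sys
from vis import *
from mv import to
from station import r
c=r.capture("wrist");p=c["pixels"]
to([.5748+.212*.042,.136+.977*.042,.079],[-.0055,-.0253])
cv2.imwrite(f"pics/{sys.argv[1]}.png",p[:,:,::-1])
t=r.capture("top");cv2.imwrite(f"pics/{sys.argv[1]}t.png",t["pixels"][:,:,::-1])
s=r.capture("scene");q=s["pixels"][180:260,300:400];cv2.imwrite(f"pics/{sys.argv[1]}s.png",cv2.resize(q,None,fx=5,fy=5)[:,:,::-1])
for n,k in(("wrist",c),("top",t),("scene",s)):
  for P in([.578,.150,.09],):
    u=proj(k,P)
    try: print(n,u.round(),"pot",pot(k,u,60 if n=="wrist" else 22))
    except Exception as e: print(n,u,e)
E
python3 look.py a; python3 - <<'E'
import cv2,numpy as np
a=cv2.imread("pics/a.png");b=cv2.imread("pics/as.png")
cv2.imwrite("pics/ab.png",np.hstack([cv2.resize(a,(400,300)),cv2.resize(b,(375,300))]))
E
```

```text
2.25 [0.5933 0.2117 0.0835] [-0.27 -0.62  0.07] [-1.8 36.   4.4] [-0.001 -0.001 -0.004]
wrist [408. 275.] pot (array([0.57445149, 0.15092661]), np.float64(2.620851182103845), 28)
top [201. 235.] pot (array([0.58054725, 0.16204469]), np.float64(0.45741949422977923), 9)
scene [355. 216.] pot (array([0.57702802, 0.16109211]), np.float64(0.6299304233481005), 11)
```

View pics/ab.png

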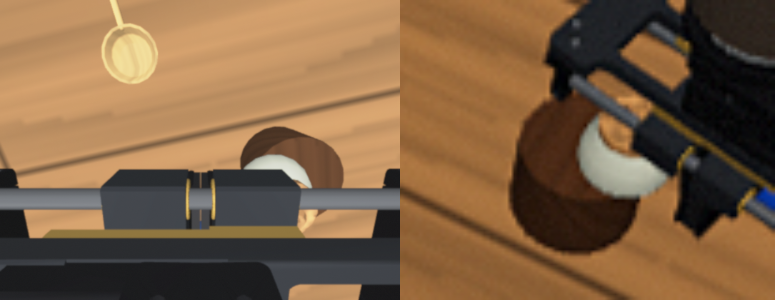

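The left half of the picture is the wrist view, with the pot at about (280,175) partly behind the jaw. The right half is the scene view, with the finger standing just right of the pot and not touching it. I'll lower slightly and start the slow push.

Request:
servo_tool(commands=[[[1,0,1,3,0,0,0],[1,-1,3,5,0,0,0],[1,-1,4,5,0,0,0],[1,-1,5,5,0,0,0],[1,-1,6,5,0,0,0]]])

```text
time_s: 2.85
tcp_pos: [0.5908, 0.2067, 0.0775]
ee_rot: [[0.977, -0.215, 0.0], [-0.215, -0.977, -0.0], [0.0, -0.0, -1.0]]
wrist_force: [0.3, 0.2, 0.9]
gripper_width: 0.008
gripper_force: 0.0
```

```bash
python3 look.py b
```

```text
2.9 [0.5908 0.2066 0.0776] [ 0.39 -0.71 -0.16] [-0.6 30.4 -1.4] [ 0.     0.    -0.003]
wrist [401. 278.] pot (array([0.5746168 , 0.15009044]), np.float64(1.557574202601126), 29)
top [201. 235.] pot (array([0.53235119, 0.18404872]), np.float64(2.7492023884382495), 8)
scene [355. 216.] pot (array([0.57656714, 0.16062009]), np.float64(0.8542414971775582), 11)
```

Request:
servo_tool(commands=[[[1,0,2,0,0,0,0],[1,0,4,0,0,0,0],[1,0,5,0,0,0,0],[1,0,6.5,0,0,0,0],[1,0,8,0,0,0,0]]])

```text
time_s: 3.5
tcp_pos: [0.5891, 0.1987, 0.0776]
ee_rot: [[0.977, -0.215, 0.0], [-0.215, -0.977, -0.0], [0.0, 0.0, -1.0]]
wrist_force: [-0.0, -0.8, 0.1]
gripper_width: 0.008
gripper_force: 0.0
```

```bash
python3 look.py b | grep -v top
```

```text
3.55 [0.589  0.1986 0.0776] [ 0.    0.55 -0.34] [-0.5 22.2 -1.4] [ 0.     0.    -0.003]
wrist [384. 278.] pot (array([0.5678378 , 0.15084752]), np.float64(1.2333637700237474), 19)
scene [355. 216.] pot (array([0.57777686, 0.1601675 ]), np.float64(1.190805438403709), 10)
```

Request:
servo_tool(commands=[[[1,0,1,0,0,0,0],[1,0,2,0,0,0,0],[1,0,3.5,0,0,0,0],[1,0,5,0,0,0,0],[1,0,6,0,0,0,0]]])

```text
time_s: 4.15
tcp_pos: [0.5879, 0.1931, 0.0777]
ee_rot: [[0.977, -0.215, 0.001], [-0.215, -0.977, 0.0], [0.0, -0.001, -1.0]]
wrist_force: [0.7, 1.6, 0.1]
gripper_width: 0.004
gripper_force: 0.4
```

```bash
python3 look.py b | grep -v top;  python3 - <<'E'
import cv2,numpy as np
a=cv2.imread("pics/b.png");b=cv2.imread("pics/bs.png")
cv2.imwrite("pics/b3.png",np.hstack([cv2.resize(a,(400,300)),cv2.resize(b,(375,300))]))
E
```

```text
4.2 [0.5878 0.1929 0.0776] [0.51 0.19 0.86] [-0.6 16.4 -1.4] [-0.    -0.    -0.003]
wrist [372. 278.] pot (array([0.5669446 , 0.15083915]), np.float64(2.8483375662572903), 20)
scene [355. 216.] pot (array([0.5765087 , 0.15853464]), np.float64(0.6181586616764452), 12)
```

View pics/b3.png

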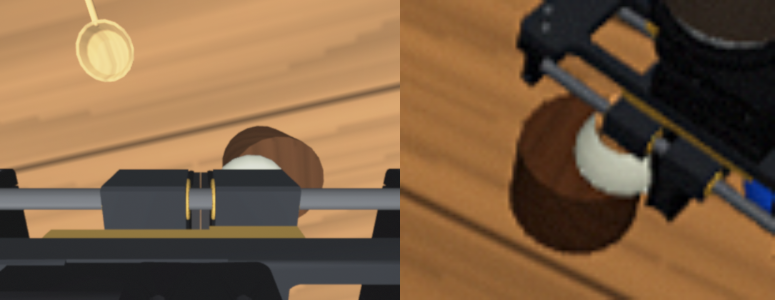

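The finger now touches the pot, and the pot has moved about 2.5 mm and stays upright. In the right-hand crop the white body is at (615,165) and the finger at (665,190). I continue.

Request:
servo_tool(commands=[[[1,0,1.5,0,0,0,0],[1,0,3,0,0,0,0],[1,0,4.5,0,0,0,0],[1,0,6,0,0,0,0],[1,0,7.5,0,0,0,0]]])

```text
time_s: 4.8
tcp_pos: [0.5862, 0.1856, 0.0776]
ee_rot: [[0.977, -0.215, 0.0], [-0.215, -0.977, 0.0], [0.0, -0.0, -1.0]]
wrist_force: [0.3, 0.3, -0.2]
gripper_width: 0.006
gripper_force: 0.4
```

Request:
servo_tool(commands=[[[1,0,1,0,0,0,0],[1,0,2,0,0,0,0],[1,0,3,0,0,0,0],[1,0,4,0,0,0,0],[1,0,5,0,0,0,0]]])

```text
time_s: 5.3
tcp_pos: [0.5851, 0.1807, 0.0775]
ee_rot: [[0.977, -0.215, -0.0], [-0.215, -0.977, -0.0], [-0.0, 0.0, -1.0]]
wrist_force: [0.9, 0.9, 0.4]
gripper_width: 0.006
gripper_force: 0.4
```

```bash
python3 look.py b | grep -v top
```

```text
5.35 [0.585  0.1806 0.0775] [-0.17  0.83 -0.51] [-0.5  3.8 -1.5] [ 0.     0.    -0.003]
wrist [345. 278.] pot (array([0.56541676, 0.14477512]), np.float64(0.4236673812256803), 14)
scene [355. 216.] pot (array([0.57377603, 0.14613634]), np.float64(0.6389478385691074), 12)
```

Request:
servo_tool(commands=[[[1,0,1.5,0,0,0,0],[1,0,3,0,0,0,0],[1,0,4.5,0,0,0,0],[1,0,6,0,0,0,0],[1,0,7,0,0,0,0]]])

```text
time_s: 5.95
tcp_pos: [0.5835, 0.1738, 0.0776]
ee_rot: [[0.977, -0.215, -0.0], [-0.215, -0.977, -0.0], [-0.0, 0.0, -1.0]]
wrist_force: [0.1, 0.6, -0.1]
gripper_width: 0.004
gripper_force: 0.4
```

Request:
servo_tool(commands=[[[1,0,0.5,0,0,0,0],[1,0,1,0,0,0,0],[1,0,1.5,0,0,0,0],[1,0,2,0,0,0,0],[1,0,2,0,0,0,0]]])

```text
time_s: 6.45
tcp_pos: [0.5831, 0.1719, 0.0775]
ee_rot: [[0.977, -0.215, -0.0], [-0.215, -0.977, -0.0], [-0.0, 0.0, -1.0]]
wrist_force: [0.3, -0.2, 0.2]
gripper_width: 0.006
gripper_force: 0.3
```

```bash
python3 look.py b | grep -v top
```

```text
6.5 [0.5831 0.172  0.0775] [0.04 0.66 0.87] [-0.5 -5.  -1.5] [ 0.     0.    -0.003]
wrist [326. 278.] pot (array([0.56608083, 0.1452219 ]), np.float64(0.5024550314854537), 14)
scene [355. 216.] pot (array([0.57057208, 0.13764245]), np.float64(1.339074919743704), 14)
```

Request:
servo_tool(commands=[[[1,0,-4,0,0,0,0],[1,0,-12,0,0,0,0],[1,0,-24,0,0,0,0],[1,0,-40,0,0,0,0],[1,0,-55,0,0,0,0]]])

```text
time_s: 7.1
tcp_pos: [0.5954, 0.2275, 0.0776]
ee_rot: [[0.977, -0.215, 0.0], [-0.215, -0.977, 0.0], [0.0, -0.0, -1.0]]
wrist_force: [-0.5, 0.5, 0.3]
gripper_width: 0.004
gripper_force: 0.0
```

Request:
servo_tool(commands=[[[1,0,0,-40,0,0,0],[1,0,0,-80,0,0,0],[1,0,-10,-120,0,0,0],[1,-30,-40,-140,0,0,0],[1,-60,-75,-140,0,0,0]]])

```text
time_s: 7.6
tcp_pos: [0.5541, 0.3142, 0.2224]
ee_rot: [[0.976, -0.217, 0.007], [-0.217, -0.976, 0.005], [0.006, -0.007, -1.0]]
wrist_force: [0.9, 0.0, -0.8]
gripper_width: 0.002
gripper_force: 0.0
```

Request:
servo_tool(commands=[[[1,-30,-35,0,0,0,0],[1,-60,-70,0,0,0,0],[1,-90,-105,0,0,0,0],[1,-110,-130,0,0,0,0],[1,-120,-140,0,0,0,0]]])

```text
time_s: 8.1
tcp_pos: [0.4634, 0.4782, 0.2171]
ee_rot: [[0.977, -0.211, -0.0], [-0.211, -0.977, 0.0], [-0.0, -0.0, -1.0]]
wrist_force: [0.5, -0.6, -0.6]
gripper_width: 0.0
gripper_force: 0.0
```

```bash
python3 - <<'E'
from station import r
from vis import *
t,s=r.capture("top"),r.capture("scene")
for n,c,a,b,g in(("top",t,(213,240),(214,240),(388,265)),("scene",s,(346,216),(347,222),(232,142))):
    print(n,"pot",pot(c,a,22),"pot2",pot(c,g))
    for lo,hi in((44,75),(48,80)): print(riser(c,b,lo,hi))
im=np.hstack([cv2.resize(x,None,fx=5,fy=5,interpolation=cv2.INTER_CUBIC) for x in(t["pixels"][205:275,170:250],s["pixels"][185:255,305:385])])
cv2.imwrite("pics/end.png",im[:,:,::-1])
E
```

```text
top pot (array([0.57349604, 0.1384733 ]), np.float64(0.35105116382307294), 20) pot2 (array([ 0.52092227, -0.19883476]), np.float64(0.2449015432085394), 17)
(array([0.57497627, 0.13616354]), np.float64(1.297532708027689), 119)
(array([0.5753245 , 0.13613215]), np.float64(1.4742051182880036), 123)
scene pot (array([0.57009991, 0.13861684]), np.float64(0.6458524192976145), 14) pot2 (array([ 0.51858753, -0.19837608]), np.float64(0.7614396085395235), 13)
(array([0.57326903, 0.13740228]), np.float64(2.805417176450817), 76)
(array([0.56973907, 0.13602531]), np.float64(1.0093164190531079), 56)
```

View pics/end.png

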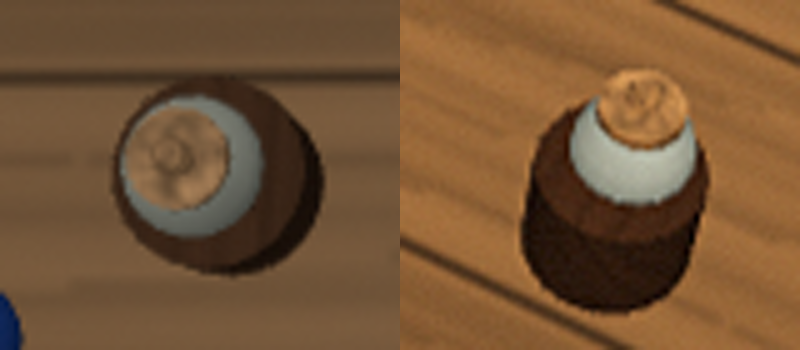

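The end picture shows the pot upright and clear of the arm, at top crop (192,165) on the riser face at (209,170). After correcting for parallax it is 2–3 mm from the centre, inside the 5 mm target. Pot2 hasn't moved.

```bash
python3 -c "
from station import r
print(r.finish_job())"
```

```text
the job is handed in; nothing more can be done
None
```

The pot now stands upright on its riser, about 2–3 mm from the centre by the camera measurements; the arm is clear, pot2 has not moved, and the job is handed in (no verdict was returned).

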